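Find the free check valve by feel and load it in the test stand

TASK

One of the three sealed check valves on the white board has a ball that is free to roll inside. Pick up valves and rock them gently end to end (nose down, nose up, nose down, nose up) to feel which one it is, then lay that one on the bed of the test stand, same side up, and push its nose gently fully home into the port, without ramming it. The other two must end up lying flat on the board, same side up; do not bang the valves down, and leave the other things on the table alone.

Things in the scene. Friction and masses are not known exactly. Their poses are not given: they have to be found in the camera images.
- valve_1: one of three look-alike sealed valves on the board: square aluminium bar 150 (x) x 44 x 44 mm, round brass nose (26 mm across, 22 long, tapered tip) on its +x end, dark six-sided plug (34 across, 8 long) on its -x end, both centred 22 mm above the underside. Origin: centre of the bar's underside; x to the nose, which starts away from the robot, z up. 0.3 to 0.6 kg, so weight tells nothing
- valve_2: same outside as valve_1. In just one of the three (random which, not tied to the name) a 32 mm, 0.135 kg steel ball can roll 102 mm along x, end to end of a closed hollow centred in the bar; in the other two nothing moves
- valve_3: same outside as valve_1. Held at mid-length, lifted and tipped 0.2 to 0.3 rad nose down, then nose up, a free ball rolls to the low end within 0.5 s and taps it, and the moment about the valve's y jumps by about 0.13 N m towards the low end, on top of the smooth change (proportional to the tip angle, larger the higher the sensor sits over the valve) that every valve and gripper gives
- board: white heat-proof board 240 (x) x 400 (y) x 12 mm, fixed on the table; the valves lie on it side by side along its y. Origin: centre of its underside; x away from the robot
- stand: fixed test stand. Origin: on the table under the middle of the port's face; x into the port, roughly away from the robot, z up. Grey block 90 mm wide (y), 80 high, 45 deep (x 0 to 45). Before it a steel bed, 36 mm wide, top at 30 mm, from x = -170 to 0. Valve fully home: shoulder against the face, its origin at x = -75, y = 0, z = 30 mm here. A round gauge, top at 96 mm, stands behind the block
- port (a point): centre of the port's mouth in the block's face: a round level hole 30 mm across, lip chamfered, 52 mm above the table, so that the nose of a valve lying on the bed is level with it. Axes as the stand's
- shutter (a joint): disc in the port, 4 mm behind the mouth at 0; the nose pushes it back (0 to 0.026 m; 0.018 m with the valve fully home). It drags with 4 to 5 N all the way when pushed slowly (15 mm/s) and stays where it is left
- spool: a copper wire spool 60 mm across, 40 mm high; a bystander, origin at its underside
- mug: a white ceramic mug 80 mm across, 90 mm high; a bystander, origin at its underside
- wrench: a steel wrench lying on the table; a bystander, origin at its underside
- offcut: a wood offcut 100 x 60 x 30 mm; a bystander, origin at its underside

How it is judged:
By the outcome, as a careful person would: the job done as asked, in the order asked, and still so for the second after the job is handed in, with the robot touching nothing.
It also fails if it takes over 72 s, if anything falls off the work surface, if the arm or the gripper's body presses on something with over 40 N, if the wrist force passes 120 N, or if a joint passes its speed limit or range.

ROBOT

A 7-joint arm with a two-finger parallel gripper is mounted at the origin on the work surface. World frame = base frame: x ahead of the robot, y to its left, z up, the work surface at z = 0. Lengths are in m, angles in rad, forces in N, time in s.
With the tool pointing down it reaches from about 0.425 to 1.025 m from the base axis. Payload 9.4 kg.
Tool frame: the origin (TCP) lies at the very end of the fingers, on their centre line; the grasp point (between the pads) lies 19 mm behind it; z points along the fingers, y is the direction in which the jaws open and shut (so a half turn about z gives the same grasp; the last joint's range is limited). The gripper opens to 93 mm and grips with 3 to 60 N. Pads are 15 mm wide; open, the fingers measure 128 mm over their backs; the gripper's body (75 mm by 188 mm) begins 65 mm behind the grasp point.
Start: joints at [1.139, 0.599, -0.003, 1.599, 0.002, 0.943, -0.08], TCP at [0.252, -0.68, 0.219] pointing down, gripper open.
Joint ranges: [-2.57, 2.57], [-0.35, 1.97], [-1.29, 1.29], [0.11, 2.56], [-1.05, 4.19], [0.11, 1.86], [-2.63, 2.63]. Speed limits (rad/s): [2.22, 2.22, 3.01, 3.01, 3.14, 3.14, 3.14].

INTERFACE

Orientations are given as a unit quaternion [x, y, z, w].
In Python, from station import arm, capture gives the robot as it stands.
- The arm moves only by the tool servo_tool, never from a script. Its argument "increments" is a list of rows, each an object of numbers: "x", "y", "z": the shift along the tool's x, y, z in units of 30 mm (1.0 is 30 mm); "spin": the turn about the tool's z in units of 10 degrees (1.0 is 10 degrees). A call has 1 to 8 rows; each row shifts and turns the pose as measured when the row begins, along the tool's axes as they then stand; what a row does not reach is not made up. A row lasts 1/8 s, in which the tool goes at most 62.5 mm and 10.7 degrees, less where a joint would pass 70% of its speed; a pose out of reach is approached as far as the arm can. A call is refused whole if a number of a shift passes 1 or a number of a turn 1, either way. A call with a gripper value outside its range is refused whole. "fingers" is the opening, from 0 (shut) to 1 (fully open), set as the call begins (left out, the last holds). The fingers move at their own pace and stop on an object; "grip_force" is the grip in N (left out, the last holds). Time passes only in rows, so rows that do not move let the fingers close. It gives the time, the measured TCP pose, the force and the opening at its end, in the units of the state.
- arm.sense(): the state, without advancing time (a new reading comes with each control period).
- capture(name): name is "scene" or "side" or "wrist"; returns a dict with "color" (384x512x3 uint8, red, green, blue), "fov_y" (degrees; the focal length in pixels is half the picture's height over the tangent of half this angle, whatever the lens; pixels are square), "cx", "cy" (the principal point, pixels), "view" (4x4, takes a point from world to camera coordinates). Camera axes: x right, y up, looking along -z (the intrinsics and any distortion apply to the point x, -y, -z); pixel columns grow to the right and rows downward; lengths in m; the calibration is good to about 2 mm. A picture is of the moment at which its call begins. There is no depth.
- arm.close_job(): hands the job in, once; it reports no verdict.
The state is a dict: "time": time; "joint_positions": joint angles; "dq": joint speeds; "effort": joint torques, N m; "tcp_pos": TCP position; "tool_rot": TCP orientation; "force": force on the tool from outside, world axes, zero at the start; "ft_torque": the same for the moment, N m; "opening": opening from 0.0 (shut) to 1.0 (fully open).
Only numpy, scipy, OpenCV 4.12 (cv2) and the standard library are available. Lean on these libraries where they do the work, as an engineer would, in place of code of your own. Each camera call takes 0.05 s, during which the arm holds its last target. There are 200 camera calls.

## Working session

There is one attempt and no reset: what is moved stays moved. The work goes in short steps, Python scripts to look and compute and a tool call to move; the robot and the scene stay as the last step left them, time stands still between calls to the robot, and variables do not carry over. Pictures are saved under pics/ and viewed, about 8 in all and at most 12, crops included, and the job is handed in when it is done.

Besides the shell and the picture viewer there is one more tool, called after ">>>" by a JSON object that holds its "method" and its "body". servo_tool: Moves the arm, as the interface text tells. Its arguments: {"type":"object","properties":{"increments":{"type":"array"},"fingers":{"type":"number"},"grip_force":{"type":"number"}},"required":["increments"]}

```bash
ls; mkdir -p pics
python3 - <<'E'
from station import arm, capture
import cv2, numpy as np
s=arm.sense()
for k in s: print(k, np.round(s[k],4))
import pickle
d={}
for n in("scene","side","wrist"):
    c=capture(n); d[n]=c; print(n,c["fov_y"],c["cx"],c["cy"],[k for k in c], np.round(c["view"],3).tolist())
pickle.dump(d,open("cap0.pkl","wb"))
im=np.vstack([np.hstack([d["scene"]["color"],d["side"]["color"]])])
cv2.imwrite("pics/scene0.png",cv2.resize(d["scene"]["color"][:,:,::-1],(800,600),interpolation=cv2.INTER_CUBIC))
cv2.imwrite("pics/side0.png",cv2.resize(d["side"]["color"][:,:,::-1],(800,600),interpolation=cv2.INTER_CUBIC))
E
```

```text
pics
time 0.0
joint_positions [ 1.1393  0.6001 -0.0026  1.6001  0.0018  0.9429 -0.0798]
dq [ 0.001  -0.0007  0.0008  0.0004  0.0005 -0.0015  0.0003]
effort [-8.00000e-04 -7.65073e+01  1.49750e+00 -2.52353e+01 -5.24000e-02
  1.69000e-02  2.00000e-04]
tcp_pos [ 0.2517 -0.6794  0.2178]
tool_rot [ 9.843e-01  1.765e-01 -2.000e-04 -7.000e-04]
force [ 0.4222  0.9923 -0.3969]
ft_torque [ 0.0306 -0.0082 -0.0364]
opening 1.0005
scene 53.42470716499503 260.62831749516675 189.16260156090644 ['color', 'fov_y', 'cx', 'cy', 'view'] [[-0.2, 0.98, 0.007, 0.105], [-0.711, -0.151, 0.686, 0.407], [0.674, 0.132, 0.727, -1.844], [0.0, 0.0, 0.0, 1.0]]
side 47.94170709815981 254.78440737752223 189.33396843681726 ['color', 'fov_y', 'cx', 'cy', 'view'] [[-0.83, -0.558, 0.008, 0.518], [0.42, -0.615, 0.667, -0.309], [-0.367, 0.557, 0.745, -1.098], [0.0, 0.0, 0.0, 1.0]]
wrist 58.63596814808226 252.62814001840633 191.44817039335717 ['color', 'fov_y', 'cx', 'cy', 'view'] [[0.347, -0.938, -0.001, -0.724], [0.909, 0.337, -0.246, 0.029], [0.231, 0.084, 0.969, -0.39], [0.0, 0.0, 0.0, 1.0]]
```

View pics/scene0.png

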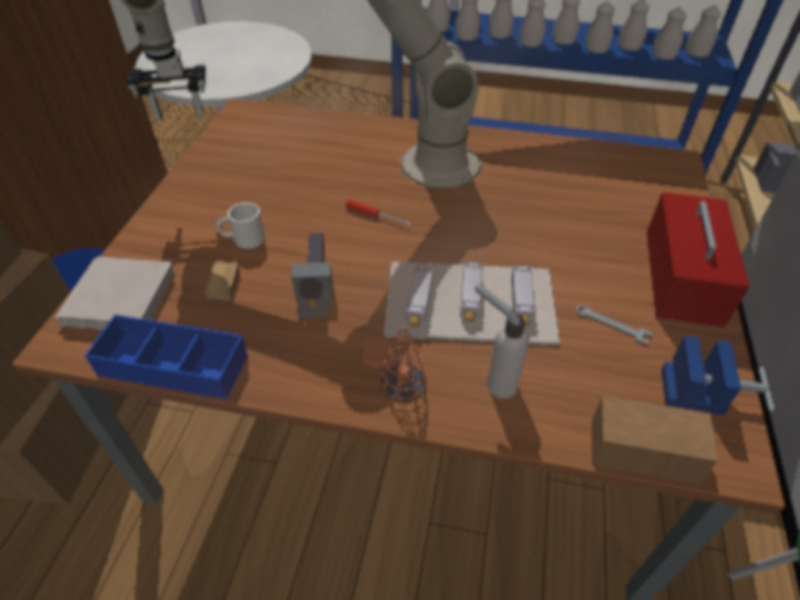

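View pics/side0.png

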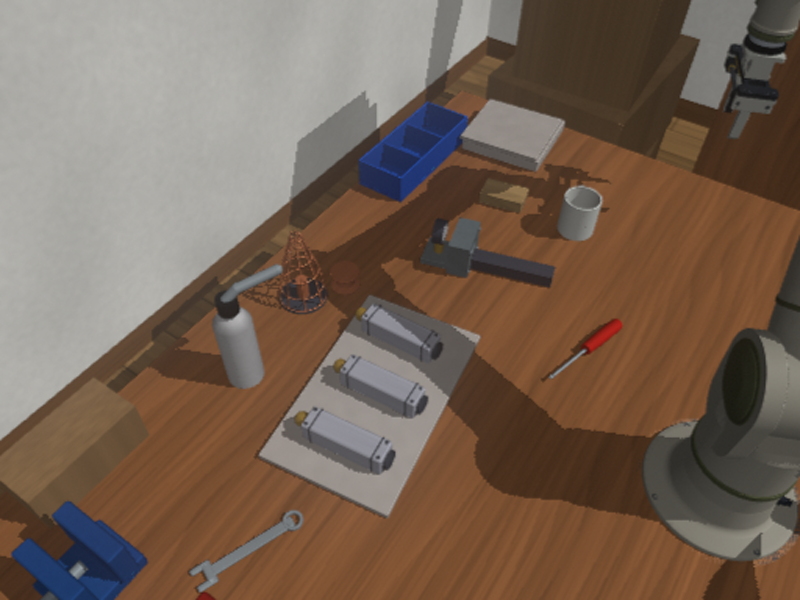

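The scene view shows the board with three valves (noses away from the robot), the stand left of the board, then the offcut and the mug. The side view gives valve noses at (301,418), (340,365), (362,313), plugs at (387,460), (421,402), (437,347), board corners at (369,296), (479,338), (388,515), (260,455), and the stand's block at about (455,240).

```bash
cat > h.py <<'E'
import numpy as np, cv2
def cam(c):
    V=np.array(c["view"]); f=c["color"].shape[0]/2/np.tan(np.radians(c["fov_y"]/2)); return V,f,c["cx"],c["cy"]
def bp(c,px,z):
    V,f,cx,cy=cam(c); R=V[:3,:3]; o=-R.T@V[:3,3]; out=[]
    for u,v in np.atleast_2d(px).astype(float):
        d=R.T@np.array([(u-cx)/f,-(v-cy)/f,-1]); out.append(o+d*(z-o[2])/d[2])
    return np.array(out)
def proj(c,P):
    V,f,cx,cy=cam(c); p=np.atleast_2d(P)@V[:3,:3].T+V[:3,3]
    return np.c_[cx+f*p[:,0]/-p[:,2], cy-f*p[:,1]/-p[:,2]]
E
python3 - <<'E'
from h import *; import pickle
d=pickle.load(open("cap0.pkl","rb")); s=d["side"]; np.set_printoptions(precision=4,suppress=True)
k=.64
print("board",bp(s,np.array([(369,296),(479,338),(388,515),(260,455)])*k,.012))
print("nose",bp(s,np.array([(301,418),(340,365),(362,313)])*k,.034))
print("plug",bp(s,np.array([(387,460),(421,402),(437,347)])*k,.034))
c=d["scene"]
print("board sc",bp(c,np.array([(391,262),(549,269),(558,343),(386,336)])*k,.012))
print("valve plug/nose sc",bp(c,np.array([(423,270),(472,266),(521,269),(413,320),(470,316),(524,317)])*k,.034))
im=s["color"][120:200,250:370,::-1]; a=cv2.resize(im,None,fx=5,fy=5,interpolation=cv2.INTER_CUBIC)
im=c["color"][140:215,170:230,::-1]; b=cv2.resize(im,None,fx=5,fy=5.3334,interpolation=cv2.INTER_CUBIC)
b=cv2.resize(b,(200,400)) if 0 else b
cv2.imwrite("pics/st.png",cv2.resize(a,(600,400)))
R=s["view"]; print("wrist fov center", bp(d["wrist"],[(252,191),(0,0),(511,0),(511,383),(0,383)],0))
E
```

```text
board [[ 0.7015 -0.0098  0.012 ]
 [ 0.4666 -0.0404  0.012 ]
 [ 0.4117  0.345   0.012 ]
 [ 0.6451  0.3786  0.012 ]]
nose [[0.6237 0.2951 0.034 ]
 [0.6359 0.1705 0.034 ]
 [0.6753 0.0491 0.034 ]]
plug [[0.4596 0.278  0.034 ]
 [0.4735 0.1546 0.034 ]
 [0.5133 0.0379 0.034 ]]
board sc [[ 0.4747 -0.0527  0.012 ]
 [ 0.4167  0.344   0.012 ]
 [ 0.6553  0.3736  0.012 ]
 [ 0.7153 -0.0104  0.012 ]]
valve plug/nose sc [[0.5089 0.0362 0.034 ]
 [0.4696 0.1528 0.034 ]
 [0.455  0.273  0.034 ]
 [0.6743 0.0437 0.034 ]
 [0.6353 0.1694 0.034 ]
 [0.6127 0.2912 0.034 ]]
wrist fov center [[ 0.2241 -0.6884  0.    ]
 [ 0.3228 -0.3793  0.    ]
 [ 0.5024 -0.8653  0.    ]
 [ 0.095  -1.1084 -0.    ]
 [-0.1452 -0.4618  0.    ]]
```

View pics/st.png

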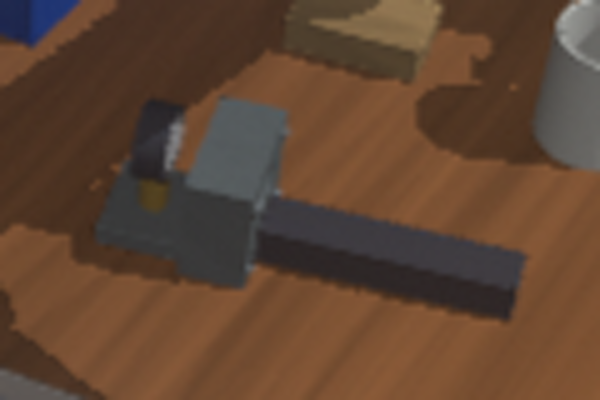

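The stand crop shows the block, whose top corners are about (222,97), (287,125), (250,208) and (185,185). The bed runs to (525,253)/(513,318), with the gauge behind the block. I'm moving towards it for a wrist view.

>>> {"method": "servo_tool", "body": {"increments": [{"x": 1, "y": -0.8}, {"x": 1, "y": -0.8}, {"x": 1, "y": -0.8}, {"x": 1, "y": -0.8}, {"x": 1, "y": -0.8}, {"x": 1, "y": -0.8}, {"x": 1, "y": -0.8}, {"x": 1, "y": -0.8}]}}

```text
invalid input
```

Run:
```python
from h import *; import pickle
np.set_printoptions(precision=4,suppress=True)
d=pickle.load(open("cap0.pkl","rb")); s=d["side"]
q=lambda L:np.array([(250+u/5,120+v/5) for u,v in L])
print("top",bp(s,q([(222,97),(287,125),(250,208),(185,185)]),.08))
print("bed",bp(s,q([(290,198),(525,253),(513,290),(262,232)]),.03))
```

```text
top [[ 0.6354 -0.2465  0.08  ]
 [ 0.5871 -0.2469  0.08  ]
 [ 0.5687 -0.1672  0.08  ]
 [ 0.6126 -0.162   0.08  ]]
bed [[ 0.5736 -0.2368  0.03  ]
 [ 0.4242 -0.2779  0.03  ]
 [ 0.4164 -0.2437  0.03  ]
 [ 0.5731 -0.199   0.03  ]]
```

>>> {"method": "servo_tool", "body": {"increments": [{"x": 1, "y": -0.8, "z": 0, "spin": 0}, {"x": 1, "y": -0.8, "z": 0, "spin": 0}, {"x": 1, "y": -0.8, "z": 0, "spin": 0}, {"x": 1, "y": -0.8, "z": 0, "spin": 0}, {"x": 1, "y": -0.8, "z": 0, "spin": 0}, {"x": 1, "y": -0.8, "z": 0, "spin": 0}, {"x": 1, "y": -0.8, "z": 0, "spin": 0}, {"x": 1, "y": -0.8, "z": 0, "spin": 0}]}}

```text
time: 1.15
tcp_pos: [0.4117, -0.4104, 0.2155]
tool_rot: [0.985, 0.174, -0.001, -0.002]
force: [-0.0, -0.0, -0.3]
opening: 1.0
```

>>> {"method": "servo_tool", "body": {"increments": [{"x": 1, "y": -0.8, "z": 0, "spin": 0.3}, {"x": 1, "y": -0.8, "z": 0, "spin": 0.3}, {"x": 1, "y": -0.8, "z": 0, "spin": 0}, {"x": 1, "y": -0.8, "z": 0, "spin": 0}, {"x": 0.5, "y": -0.5, "z": 0, "spin": 0}]}}

```text
time: 1.78
tcp_pos: [0.5145, -0.2599, 0.2151]
tool_rot: [0.993, 0.121, -0.002, -0.002]
force: [-0.1, 0.2, 1.2]
opening: 0.998
```

Run:
```python
from station import arm,capture
from h import *; import pickle
c=capture("wrist"); pickle.dump(c,open("w1.pkl","wb")); cv2.imwrite("pics/w1.png",cv2.resize(c["color"][:,:,::-1],(800,600),interpolation=cv2.INTER_CUBIC)); s=arm.sense(); print(s["tcp_pos"],s["tool_rot"],s["ft_torque"],s["force"]); print(proj(c,[[.575,-.215,.08],[.42,-.26,.03]])/.64)
```

```text
[ 0.51581963 -0.25743085  0.21506532] [ 0.9924826   0.12234844 -0.00133106 -0.00271744] [ 0.11145388 -0.08168808  0.00749355] [ 1.29732475  1.78086532 -0.68453044]
[[342.79056375 159.68629732]
 [364.35580354 394.51474786]]
```

View pics/w1.png

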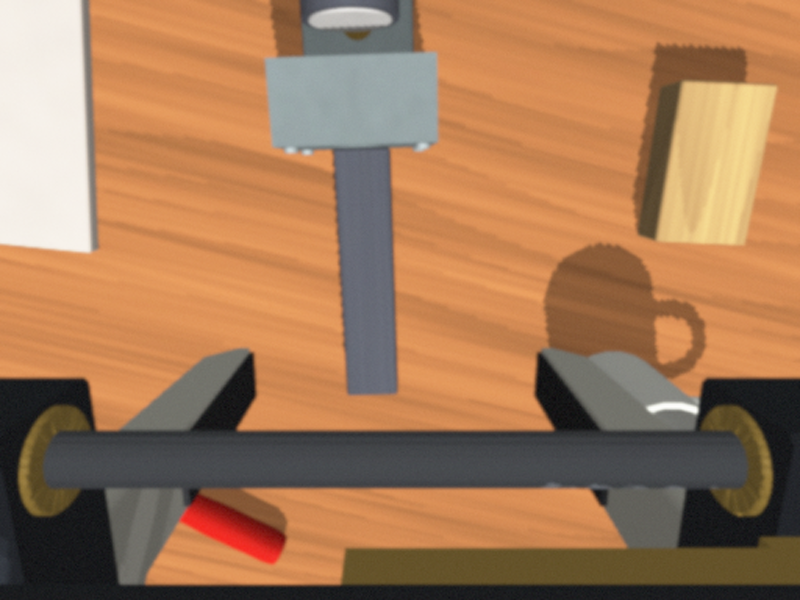

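The wrist view shows the block's top at (265,60), (437,54), (437,146), (272,149), and the bed from (333,150)/(390,150) to (347,394)/(397,393).

Run:
```python
from h import *; import pickle
np.set_printoptions(precision=4,suppress=True)
c=pickle.load(open("w1.pkl","rb")); k=.64
T=bp(c,np.array([(265,60),(437,54),(437,146),(272,149)])*k,.08); B=bp(c,np.array([(333,150),(390,150),(397,393),(347,394)])*k,.03)
print(T,B)
v=(B[0]+B[1]-B[2]-B[3])/2; print("bed yaw",np.arctan2(v[1],v[0]),"front mid",(T[2]+T[3])/2,"front width",np.linalg.norm(T[2]-T[3]),"bed end",(B[2]+B[3])/2, "bed w",np.linalg.norm(B[2]-B[3]))
f=T[3]-T[2]; print("face yaw",np.arctan2(-f[0],f[1]))
print("cam",-np.array(c["view"])[:3,:3].T@np.array(c["view"])[:3,3])
print("board right edge",bp(c,np.array([(92,100),(96,250)])*k,.012))
```

```text
[[ 0.6144 -0.1647  0.08  ]
 [ 0.6387 -0.2511  0.08  ]
 [ 0.5942 -0.263   0.08  ]
 [ 0.5713 -0.1765  0.08  ]] [[ 0.5783 -0.2029  0.03  ]
 [ 0.587  -0.2379  0.03  ]
 [ 0.4267 -0.2822  0.03  ]
 [ 0.4174 -0.2479  0.03  ]]
bed yaw 0.27152001053440017 front mid [ 0.5827 -0.2197  0.08  ] front width 0.089500257048235 bed end [ 0.4221 -0.2651  0.03  ] bed w 0.03553833311412585
face yaw 0.25962320010722423
cam [ 0.5809 -0.2441  0.3808]
board right edge [[ 0.5712 -0.0415  0.012 ]
 [ 0.4728 -0.0543  0.012 ]]
```

>>> {"method": "servo_tool", "body": {"increments": [{"x": 0.1, "y": -1, "z": 0, "spin": 0.4}, {"x": 0.1, "y": -1, "z": 0, "spin": 0.4}, {"x": 0.1, "y": -1, "z": 0, "spin": 0}, {"x": 0, "y": -1, "z": 0, "spin": 0}, {"x": 0, "y": -1, "z": 0, "spin": 0}, {"x": 0, "y": -1, "z": 0, "spin": 0}, {"x": 0, "y": -1, "z": 0, "spin": 0}, {"x": 0, "y": -1, "z": 0, "spin": 0}]}}

```text
time: 2.82
tcp_pos: [0.4921, -0.0166, 0.2153]
tool_rot: [0.999, 0.047, -0.002, -0.002]
force: [0.3, 0.7, 0.6]
opening: 1.001
```

>>> {"method": "servo_tool", "body": {"increments": [{"x": -0.4, "y": -1, "z": 0, "spin": 0}, {"x": -0.4, "y": -1, "z": 0, "spin": 0}, {"x": -0.4, "y": -1, "z": 0, "spin": 0}, {"x": 0, "y": -1, "z": 0, "spin": 0}, {"x": 0, "y": 0, "z": 0, "spin": 0}]}}

```text
time: 3.45
tcp_pos: [0.4429, 0.1023, 0.2159]
tool_rot: [0.999, 0.048, -0.002, -0.002]
force: [-0.2, -0.0, 0.9]
opening: 1.001
```

Run:
```python
from station import arm,capture
from h import *; import pickle
c=capture("wrist"); pickle.dump(c,open("w2.pkl","wb")); cv2.imwrite("pics/w2.png",cv2.resize(c["color"][:,:,::-1],(800,600),interpolation=cv2.INTER_CUBIC)); s=arm.sense(); print(s["time"],s["tcp_pos"],s["tool_rot"],s["ft_torque"],s["force"])
```

```text
3.5 [0.44290156 0.10098422 0.21585758] [ 0.99888315  0.04716417 -0.0024743  -0.00136743] [0.04261523 0.02714041 0.01837441] [-0.84327415 -1.04414067  0.44689337]
```

View pics/w2.png

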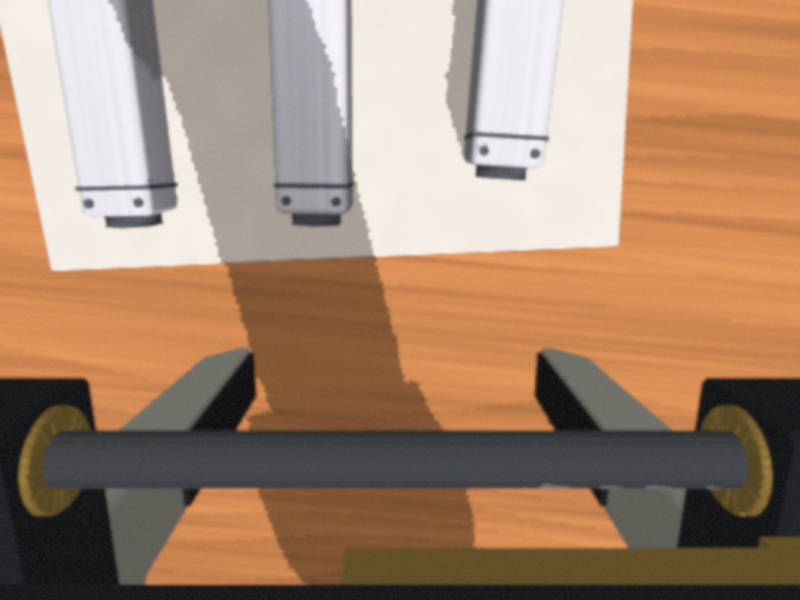

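The view shows the three valves' plug ends. The rear top edges centre at about A (121,211), B (313,212) and C (511,163), with axis points on the top row at (92,0), (311,0) and (523,0).

Run:
```python
from h import *; import pickle
np.set_printoptions(precision=4,suppress=True)
c=pickle.load(open("w2.pkl","rb")); k=.64
for n,a,b,L,R in (("A",(121,211),(92,0),(85,212),(157,210)),("B",(313.5,212.5),(311,0),(277,213),(349,212)),("C",(511,163),(523,0),(474,161),(548,165))):
    P=bp(c,np.array([a,b,L,R])*k,.056); v=P[1]-P[0]; v/=np.linalg.norm(v); print(n,"end",P[0],"yaw",np.arctan2(v[1],v[0]),"len seen",np.linalg.norm(P[1]-P[0]),"w",np.linalg.norm(P[2]-P[3]),"centre",P[0]+.075*v)
```

```text
A end [0.4662 0.2715 0.056 ] yaw 0.1061080111978875 len seen 0.11510396942354824 w 0.04376666043881914 centre [0.5408 0.2794 0.056 ]
B end [0.4765 0.1555 0.056 ] yaw 0.06930222124251459 len seen 0.1159011780202205 w 0.043555379929036665 centre [0.5513 0.1607 0.056 ]
C end [0.5166 0.0411 0.056 ] yaw 0.07392070398334244 len seen 0.08679840533504389 w 0.04381664097995978 centre [0.5913 0.0467 0.056 ]
```

>>> {"method": "servo_tool", "body": {"increments": [{"x": 0.9, "y": -0.8, "z": 0.5, "spin": 0.1}, {"x": 0.9, "y": -0.8, "z": 1, "spin": 0}, {"x": 0.3, "y": -0.1, "z": 1, "spin": 0}, {"x": 0, "y": 0, "z": 1, "spin": 0}, {"x": 0, "y": 0, "z": 1, "spin": 0}, {"x": 0, "y": 0, "z": 1, "spin": 0}, {"x": 0, "y": 0, "z": 0.7, "spin": 0}, {"x": 0, "y": 0, "z": 0.1, "spin": 0}]}}

```text
time: 4.5
tcp_pos: [0.5072, 0.1459, 0.0211]
tool_rot: [1.0, 0.031, -0.001, 0.001]
force: [0.0, 0.3, 1.2]
opening: 0.996
```

```bash
cat > s.py <<'E'
from station import arm; import numpy as np, sys
s=arm.sense(); q=s["tool_rot"]
f=[];t=[]
print("t %.2f"%s["time"],"tcp",np.round(s["tcp_pos"],4),"yaw %.3f"%(2*np.arctan2(q[1],q[0])),"tilt",np.round(q[2:],4),"F",np.round(s["force"],2),"M",np.round(s["ft_torque"],3),"open %.3f"%s["opening"])
E
python3 s.py
python3 - <<'E'
from station import arm,capture
import cv2,numpy as np
c=capture("side")["color"][170:320,140:300,::-1]; cv2.imwrite("pics/b1.png",cv2.resize(c,(640,600),interpolation=cv2.INTER_CUBIC))
E
```

```text
t 4.50 tcp [0.5072 0.1459 0.0211] yaw 0.063 tilt [-0.0009  0.0011] F [0.02 0.3  1.24] M [ 0.017 -0.018  0.003] open 0.996
```

View pics/b1.png

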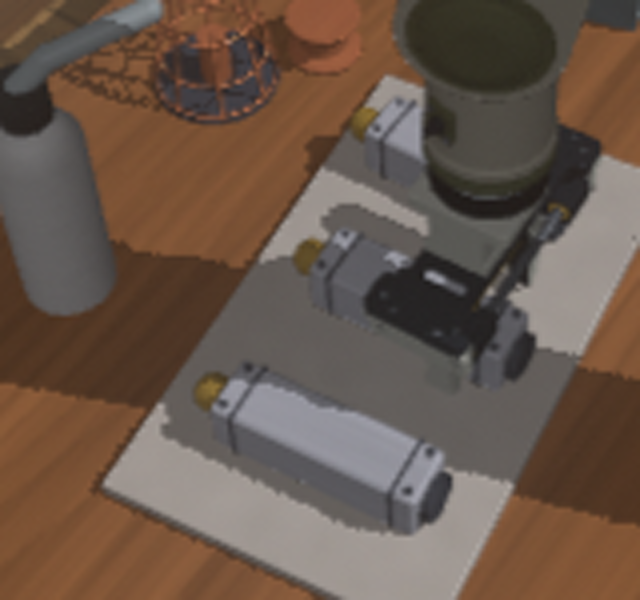

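The view shows the open fingers straddling the middle valve (B) near its plug, with the neighbours clear.

>>> {"method": "servo_tool", "body": {"increments": [{"x": -0.2, "y": -0.37, "z": 0, "spin": 0}, {"x": 0, "y": 0, "z": 0, "spin": 0}, {"x": 0, "y": 0, "z": 0, "spin": 0}, {"x": 0, "y": 0, "z": 0, "spin": 0}], "fingers": 0, "grip_force": 8}}

```text
time: 5.05
tcp_pos: [0.5016, 0.1573, 0.0241]
tool_rot: [1.0, 0.031, 0.001, 0.0]
force: [-0.1, -0.4, 0.0]
opening: 0.618
```

```bash
python3 s.py
```

```text
t 5.05 tcp [0.5016 0.1573 0.0241] yaw 0.062 tilt [0.0013 0.0004] F [-0.08 -0.4   0.04] M [ 0.002 -0.028 -0.031] open 0.618
```

>>> {"method": "servo_tool", "body": {"increments": [{"x": 0, "y": 0, "z": 0.1, "spin": 0}, {"x": 0, "y": 0, "z": 0, "spin": 0}, {"x": 0, "y": 0, "z": 0, "spin": 0}, {"x": 0.05, "y": 0, "z": -0.25, "spin": 0}, {"x": 0.07, "y": 0, "z": -0.25, "spin": 0}, {"x": 0.08, "y": 0, "z": -0.25, "spin": 0}, {"x": 0.1, "y": 0, "z": -0.25, "spin": 0}]}}

```text
time: 5.92
tcp_pos: [0.5106, 0.1576, 0.0525]
tool_rot: [1.0, 0.031, 0.001, 0.001]
force: [0.6, -0.6, -4.0]
opening: 0.471
```

```bash
python3 s.py
python3 - <<'E'
from station import arm,capture
import cv2,numpy as np
c=capture("side")["color"][170:320,140:300,::-1]; cv2.imwrite("pics/b2.png",cv2.resize(c,(640,600),interpolation=cv2.INTER_CUBIC))
E
```

```text
t 5.92 tcp [0.5106 0.1576 0.0525] yaw 0.062 tilt [0.0006 0.0007] F [ 0.56 -0.65 -3.99] M [ 0.053 -0.006 -0.008] open 0.471
```

View pics/b2.png

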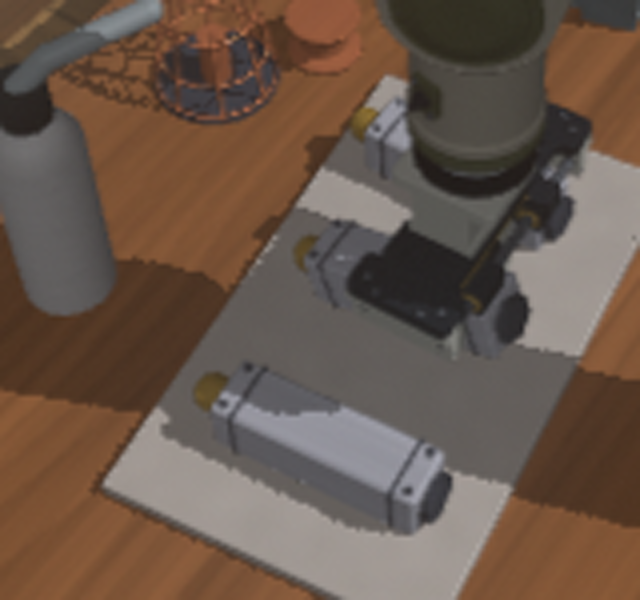

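The plug end is raised and the nose is down, with the bar pivoting in the pads. Next I lock the grip, lift clear and read.

>>> {"method": "servo_tool", "body": {"increments": [{"x": 0, "y": 0, "z": 0, "spin": 0}, {"x": 0, "y": 0, "z": 0, "spin": 0}, {"x": 0, "y": 0, "z": -0.4, "spin": 0}, {"x": 0, "y": 0, "z": -0.4, "spin": 0}, {"x": 0, "y": 0, "z": 0, "spin": 0}, {"x": 0, "y": 0, "z": 0, "spin": 0}], "grip_force": 50}}

```text
time: 6.72
tcp_pos: [0.5103, 0.1572, 0.079]
tool_rot: [1.0, 0.031, 0.0, 0.001]
force: [0.8, -0.1, -4.1]
opening: 0.471
```

```bash
cat > r.py <<'E'
from station import arm,capture; import numpy as np
F=[];M=[]
for i in range(8):
    s=arm.sense(); F.append(s["force"]);M.append(s["ft_torque"]); capture("side")
q=s["tool_rot"]; y=2*np.arctan2(q[1],q[0]); M=np.array(M); F=np.array(F)
my=M@np.array([-np.sin(y),np.cos(y),0])
print("t %.2f"%s["time"],"tcp",np.round(s["tcp_pos"],4),"yaw %.3f"%y,"tilt",np.round(q[2:],4),"F",np.round(F.mean(0),2),np.round(F.std(0),2),"M",np.round(M.mean(0),3),"My' %.3f +- %.3f"%(my.mean(),my.std()),"open %.3f"%s["opening"])
E
python3 r.py
```

```text
t 7.08 tcp [0.5102 0.1572 0.0786] yaw 0.062 tilt [0.0001 0.0009] F [ 0.23 -0.08 -4.58] [0.5  0.23 0.3 ] M [ 0.014  0.304 -0.009] My' 0.303 +- 0.036 open 0.471
```

>>> {"method": "servo_tool", "body": {"increments": [{"x": 0, "y": 0, "z": 0.35, "spin": 0}, {"x": 0, "y": 0, "z": 0.3, "spin": 0}, {"x": 0, "y": 0, "z": 0.12, "spin": 0}]}}

```text
time: 7.5
tcp_pos: [0.5102, 0.1571, 0.0537]
tool_rot: [1.0, 0.031, 0.0, 0.001]
force: [-2.4, -0.2, -1.6]
opening: 0.47
```

>>> {"method": "servo_tool", "body": {"increments": [{"x": 0, "y": 0, "z": 0.05, "spin": 0}, {"x": 0, "y": 0, "z": 0.05, "spin": 0}, {"x": -0.1, "y": 0, "z": 0.25, "spin": 0}, {"x": -0.08, "y": 0, "z": 0.25, "spin": 0}, {"x": -0.07, "y": 0, "z": 0.25, "spin": 0}, {"x": -0.05, "y": 0, "z": 0.15, "spin": 0}, {"x": 0, "y": 0, "z": 0.08, "spin": 0}], "grip_force": 8}}

```text
time: 8.38
tcp_pos: [0.5016, 0.1566, 0.0201]
tool_rot: [1.0, 0.031, 0.001, 0.001]
force: [-3.4, -1.5, 11.7]
opening: 0.468
```

```bash
python3 s.py
```

```text
t 8.38 tcp [0.5016 0.1566 0.0201] yaw 0.061 tilt [0.0013 0.0006] F [-3.45 -1.49 11.72] M [-0.1    0.345  0.023] open 0.468
```

>>> {"method": "servo_tool", "body": {"increments": [{"x": 0, "y": 0, "z": -0.1, "spin": 0}, {"x": 0, "y": 0, "z": 0, "spin": 0}, {"x": 0.3, "y": 0, "z": 0, "spin": 0}, {"x": 0.8, "y": 0, "z": 0, "spin": 0}, {"x": 1, "y": 0, "z": 0, "spin": 0}, {"x": 1, "y": 0, "z": 0, "spin": 0}, {"x": 0.3, "y": 0, "z": 0, "spin": 0}], "fingers": 0.66}}

```text
time: 9.25
tcp_pos: [0.6096, 0.1637, 0.024]
tool_rot: [1.0, 0.031, 0.003, 0.0]
force: [0.4, -0.1, -0.2]
opening: 0.655
```

>>> {"method": "servo_tool", "body": {"increments": [{"x": 0, "y": 0, "z": 0, "spin": 0}, {"x": 0, "y": 0, "z": 0, "spin": 0}, {"x": 0, "y": 0, "z": 0, "spin": 0}, {"x": 0, "y": 0, "z": 0, "spin": 0}], "fingers": 0, "grip_force": 8}}

```text
time: 9.75
tcp_pos: [0.6075, 0.1635, 0.0236]
tool_rot: [1.0, 0.031, 0.002, 0.0]
force: [1.9, 0.3, -2.6]
opening: 0.471
```

```bash
python3 s.py
```

```text
t 9.75 tcp [0.6075 0.1635 0.0236] yaw 0.062 tilt [0.0023 0.0003] F [ 1.87  0.35 -2.59] M [ 0.019 -0.293  0.038] open 0.471
```

>>> {"method": "servo_tool", "body": {"increments": [{"x": -0.05, "y": 0, "z": -0.25, "spin": 0}, {"x": -0.07, "y": 0, "z": -0.25, "spin": 0}, {"x": -0.08, "y": 0, "z": -0.25, "spin": 0}, {"x": -0.1, "y": 0, "z": -0.25, "spin": 0}, {"x": 0, "y": 0, "z": 0, "spin": 0}]}}

```text
time: 10.38
tcp_pos: [0.5958, 0.1629, 0.0556]
tool_rot: [1.0, 0.031, 0.001, 0.001]
force: [0.9, -0.2, -1.3]
opening: 0.47
```

>>> {"method": "servo_tool", "body": {"increments": [{"x": 0, "y": 0, "z": 0, "spin": 0}, {"x": 0, "y": 0, "z": 0, "spin": 0}, {"x": 0, "y": 0, "z": -0.4, "spin": 0}, {"x": 0, "y": 0, "z": -0.4, "spin": 0}, {"x": 0, "y": 0, "z": 0, "spin": 0}, {"x": 0, "y": 0, "z": 0, "spin": 0}], "grip_force": 50}}

```text
time: 11.12
tcp_pos: [0.5961, 0.1629, 0.0812]
tool_rot: [1.0, 0.031, 0.001, 0.0]
force: [0.6, -0.6, -4.6]
opening: 0.472
```

```bash
python3 r.py
```

```text
t 11.47 tcp [0.5959 0.1629 0.0808] yaw 0.063 tilt [0.001  0.0006] F [ 0.05 -0.01 -4.99] [0.31 0.57 0.41] M [ 0.063 -0.308 -0.003] My' -0.312 +- 0.023 open 0.469
```

>>> {"method": "servo_tool", "body": {"increments": [{"x": 0, "y": 0, "z": 0.35, "spin": 0}, {"x": 0, "y": 0, "z": 0.3, "spin": 0}, {"x": 0, "y": 0, "z": 0.1, "spin": 0}]}}

```text
time: 11.9
tcp_pos: [0.5958, 0.1628, 0.0564]
tool_rot: [1.0, 0.031, 0.001, 0.001]
force: [-0.7, -0.4, -5.7]
opening: 0.471
```

>>> {"method": "servo_tool", "body": {"increments": [{"x": 0, "y": 0, "z": 0.05, "spin": 0}, {"x": 0, "y": 0, "z": 0.05, "spin": 0}, {"x": 0.1, "y": 0, "z": 0.25, "spin": 0}, {"x": 0.08, "y": 0, "z": 0.25, "spin": 0}, {"x": 0.07, "y": 0, "z": 0.25, "spin": 0}, {"x": 0.05, "y": 0, "z": 0.15, "spin": 0}, {"x": 0, "y": 0, "z": 0.05, "spin": 0}], "grip_force": 8}}

```text
time: 12.78
tcp_pos: [0.607, 0.1635, 0.024]
tool_rot: [1.0, 0.031, 0.002, 0.0]
force: [-1.7, -1.0, 11.7]
opening: 0.475
```

```bash
python3 s.py
```

```text
t 12.78 tcp [0.607  0.1635 0.024 ] yaw 0.062 tilt [0.0019 0.0004] F [-1.73 -1.03 11.73] M [-0.095  0.287  0.032] open 0.475
```

>>> {"method": "servo_tool", "body": {"increments": [{"x": 0, "y": 0, "z": -0.1, "spin": 0}, {"x": 0, "y": 0, "z": 0, "spin": 0}, {"x": 0, "y": 0, "z": -0.5, "spin": 0}, {"x": 0, "y": 0, "z": -1, "spin": 0}, {"x": 0, "y": 0, "z": -1, "spin": 0}, {"x": -0.6, "y": 1, "z": -0.2, "spin": 0}, {"x": -0.6, "y": 1, "z": 0, "spin": 0}, {"x": -0.6, "y": 1, "z": 0, "spin": 0}], "fingers": 0.95}}

```text
time: 13.78
tcp_pos: [0.559, 0.0717, 0.1154]
tool_rot: [0.999, 0.034, 0.004, -0.001]
force: [0.5, -0.2, -0.2]
opening: 0.952
```

>>> {"method": "servo_tool", "body": {"increments": [{"x": -0.6, "y": 0.9, "z": 0, "spin": -0.05}, {"x": 0, "y": 0, "z": 0, "spin": 0}]}}

```text
time: 14.02
tcp_pos: [0.5414, 0.04, 0.1175]
tool_rot: [0.999, 0.036, 0.005, -0.0]
force: [0.2, 0.9, 0.1]
opening: 0.95
```

```bash
python3 s.py
```

```text
t 14.03 tcp [0.5414 0.04   0.1175] yaw 0.073 tilt [ 0.0048 -0.0002] F [0.23 0.86 0.06] M [ 0.006 -0.016  0.027] open 0.950
```

>>> {"method": "servo_tool", "body": {"increments": [{"x": 0, "y": -0.1, "z": 1, "spin": 0}, {"x": 0, "y": 0, "z": 1, "spin": 0}, {"x": 0, "y": 0, "z": 0.9, "spin": 0}, {"x": 0, "y": 0, "z": 0.2, "spin": 0}], "fingers": 0.8}}

```text
time: 14.52
tcp_pos: [0.5471, 0.0469, 0.0261]
tool_rot: [0.999, 0.037, 0.009, -0.002]
force: [0.1, -0.2, 0.7]
opening: 0.797
```

>>> {"method": "servo_tool", "body": {"increments": [{"x": 0, "y": 0, "z": 0, "spin": 0}, {"x": 0, "y": 0, "z": 0, "spin": 0}, {"x": 0, "y": 0, "z": 0, "spin": 0}, {"x": 0, "y": 0, "z": 0, "spin": 0}, {"x": 0, "y": 0, "z": 0, "spin": 0}, {"x": 0, "y": 0, "z": 0, "spin": 0}], "fingers": 0, "grip_force": 8}}

```text
time: 15.28
tcp_pos: [0.5488, 0.0478, 0.029]
tool_rot: [0.999, 0.037, 0.011, -0.002]
force: [0.3, -0.1, -2.8]
opening: 0.482
```

```bash
python3 s.py
```

```text
t 15.28 tcp [0.5488 0.0478 0.029 ] yaw 0.074 tilt [ 0.011  -0.0019] F [ 0.32 -0.1  -2.78] M [ 0.03   0.004 -0.017] open 0.482
```

>>> {"method": "servo_tool", "body": {"increments": [{"x": 0, "y": 0, "z": 0.1, "spin": 0}, {"x": 0, "y": 0, "z": 0, "spin": 0}, {"x": 0.05, "y": 0, "z": -0.25, "spin": 0}, {"x": 0.07, "y": 0, "z": -0.25, "spin": 0}, {"x": 0.08, "y": 0, "z": -0.25, "spin": 0}, {"x": 0.1, "y": 0, "z": -0.25, "spin": 0}, {"x": 0, "y": 0, "z": 0, "spin": 0}]}}

```text
time: 16.15
tcp_pos: [0.5582, 0.0484, 0.0589]
tool_rot: [0.999, 0.037, 0.012, -0.002]
force: [1.0, 0.8, -3.1]
opening: 0.472
```

```bash
python3 s.py
```

```text
t 16.15 tcp [0.5582 0.0484 0.0589] yaw 0.074 tilt [ 0.0116 -0.0019] F [ 1.02  0.76 -3.12] M [-0.109 -0.21   0.01 ] open 0.472
```

>>> {"method": "servo_tool", "body": {"increments": [{"x": 0, "y": 0, "z": 0, "spin": 0}, {"x": 0, "y": 0, "z": 0, "spin": 0}, {"x": 0, "y": 0, "z": -0.4, "spin": 0}, {"x": 0, "y": 0, "z": -0.4, "spin": 0}, {"x": 0, "y": 0, "z": 0, "spin": 0}, {"x": 0, "y": 0, "z": 0, "spin": 0}], "grip_force": 50}}

```text
time: 16.9
tcp_pos: [0.5568, 0.0482, 0.0845]
tool_rot: [0.999, 0.037, 0.011, -0.002]
force: [-0.1, -0.2, -3.2]
opening: 0.468
```

```bash
python3 r.py
```

```text
t 17.25 tcp [0.5567 0.0482 0.0841] yaw 0.074 tilt [ 0.0107 -0.0018] F [ 0.15 -0.17 -3.52] [0.33 0.51 0.33] M [0.01  0.166 0.001] My' 0.165 +- 0.032 open 0.470
```

>>> {"method": "servo_tool", "body": {"increments": [{"x": 0, "y": 0, "z": 0.35, "spin": 0}, {"x": 0, "y": 0, "z": 0.3, "spin": 0}, {"x": 0, "y": 0, "z": 0.1, "spin": 0}]}}

```text
time: 17.68
tcp_pos: [0.5572, 0.0483, 0.0597]
tool_rot: [0.999, 0.037, 0.011, -0.002]
force: [-0.3, -0.4, -4.1]
opening: 0.469
```

>>> {"method": "servo_tool", "body": {"increments": [{"x": 0, "y": 0, "z": 0.05, "spin": 0}, {"x": 0, "y": 0, "z": 0.05, "spin": 0}, {"x": -0.1, "y": 0, "z": 0.25, "spin": 0}, {"x": -0.08, "y": 0, "z": 0.25, "spin": 0}, {"x": -0.07, "y": 0, "z": 0.25, "spin": 0}, {"x": -0.05, "y": 0, "z": 0.15, "spin": 0}, {"x": 0, "y": 0, "z": 0.04, "spin": 0}], "grip_force": 8}}

```text
time: 18.55
tcp_pos: [0.5485, 0.0478, 0.0268]
tool_rot: [0.999, 0.037, 0.011, -0.002]
force: [-3.0, -0.1, 12.0]
opening: 0.474
```

```bash
python3 s.py
```

```text
t 18.55 tcp [0.5485 0.0478 0.0268] yaw 0.074 tilt [ 0.011  -0.0018] F [-3.04 -0.1  12.02] M [-0.208  0.434  0.071] open 0.474
```

>>> {"method": "servo_tool", "body": {"increments": [{"x": 0, "y": 0, "z": -0.1, "spin": 0}, {"x": 0, "y": 0, "z": 0, "spin": 0}, {"x": 0.3, "y": 0, "z": 0, "spin": 0}, {"x": 0.7, "y": 0, "z": 0, "spin": 0}, {"x": 0.9, "y": 0, "z": 0, "spin": 0}, {"x": 0.8, "y": 0, "z": 0.1, "spin": 0}, {"x": 0.2, "y": 0, "z": 0.1, "spin": 0}], "fingers": 0.66}}

```text
time: 19.42
tcp_pos: [0.6413, 0.0549, 0.0265]
tool_rot: [0.999, 0.037, 0.013, -0.002]
force: [-0.6, -0.3, 0.5]
opening: 0.661
```

>>> {"method": "servo_tool", "body": {"increments": [{"x": 0, "y": 0, "z": 0, "spin": 0}, {"x": 0, "y": 0, "z": 0, "spin": 0}, {"x": 0, "y": 0, "z": 0, "spin": 0}, {"x": 0, "y": 0, "z": 0, "spin": 0}], "fingers": 0, "grip_force": 8}}

```text
time: 19.92
tcp_pos: [0.6391, 0.0545, 0.0258]
tool_rot: [0.999, 0.037, 0.012, -0.002]
force: [1.3, -0.4, -2.0]
opening: 0.471
```

```bash
python3 s.py
```

```text
t 19.93 tcp [0.6391 0.0545 0.0258] yaw 0.074 tilt [ 0.0118 -0.002 ] F [ 1.3  -0.41 -2.  ] M [ 0.023 -0.222  0.056] open 0.471
```

>>> {"method": "servo_tool", "body": {"increments": [{"x": -0.05, "y": 0, "z": -0.25, "spin": 0}, {"x": -0.07, "y": 0, "z": -0.25, "spin": 0}, {"x": -0.08, "y": 0, "z": -0.25, "spin": 0}, {"x": -0.1, "y": 0, "z": -0.25, "spin": 0}, {"x": 0, "y": 0, "z": 0, "spin": 0}]}}

```text
time: 20.55
tcp_pos: [0.6275, 0.0536, 0.0581]
tool_rot: [0.999, 0.037, 0.011, -0.002]
force: [-0.6, -0.4, -1.7]
opening: 0.474
```

>>> {"method": "servo_tool", "body": {"increments": [{"x": 0, "y": 0, "z": 0, "spin": 0}, {"x": 0, "y": 0, "z": 0, "spin": 0}, {"x": 0, "y": 0, "z": -0.4, "spin": 0}, {"x": 0, "y": 0, "z": -0.4, "spin": 0}, {"x": 0, "y": 0, "z": 0, "spin": 0}, {"x": 0, "y": 0, "z": 0, "spin": 0}], "grip_force": 50}}

```text
time: 21.3
tcp_pos: [0.6272, 0.0535, 0.0837]
tool_rot: [0.999, 0.037, 0.011, -0.002]
force: [-0.3, -0.3, -3.6]
opening: 0.467
```

```bash
python3 r.py
```

```text
t 21.65 tcp [0.6271 0.0535 0.0833] yaw 0.074 tilt [ 0.011  -0.0019] F [ 0.13  0.12 -3.73] [0.3  0.48 0.36] M [ 0.029 -0.12  -0.017] My' -0.122 +- 0.030 open 0.468
```

>>> {"method": "servo_tool", "body": {"increments": [{"x": 0, "y": 0, "z": 0.35, "spin": 0}, {"x": 0, "y": 0, "z": 0.3, "spin": 0}, {"x": 0, "y": 0, "z": 0.1, "spin": 0}]}}

```text
time: 22.08
tcp_pos: [0.6275, 0.0536, 0.0589]
tool_rot: [0.999, 0.037, 0.011, -0.002]
force: [-0.1, -0.4, -3.1]
opening: 0.473
```

>>> {"method": "servo_tool", "body": {"increments": [{"x": 0, "y": 0, "z": 0.05, "spin": 0}, {"x": 0, "y": 0, "z": 0.05, "spin": 0}, {"x": 0.1, "y": 0, "z": 0.25, "spin": 0}, {"x": 0.08, "y": 0, "z": 0.25, "spin": 0}, {"x": 0.07, "y": 0, "z": 0.25, "spin": 0}, {"x": 0.05, "y": 0, "z": 0.15, "spin": 0}, {"x": 0, "y": 0, "z": 0.04, "spin": 0}], "grip_force": 8}}

```text
time: 22.95
tcp_pos: [0.6394, 0.0547, 0.0268]
tool_rot: [0.999, 0.037, 0.012, -0.002]
force: [-1.7, 0.1, 11.4]
opening: 0.475
```

```bash
python3 s.py
```

```text
t 22.95 tcp [0.6394 0.0547 0.0268] yaw 0.074 tilt [ 0.012 -0.002] F [-1.71  0.06 11.39] M [-0.099  0.307  0.015] open 0.475
```

>>> {"method": "servo_tool", "body": {"increments": [{"x": 0, "y": 0, "z": -0.1, "spin": 0}, {"x": 0, "y": 0, "z": 0, "spin": 0}, {"x": 0, "y": 0, "z": -0.5, "spin": 0}, {"x": 0, "y": 0, "z": -1, "spin": 0}, {"x": 0, "y": 0, "z": -1, "spin": 0}, {"x": -0.9, "y": -0.75, "z": -0.2, "spin": 0}, {"x": -0.9, "y": -0.75, "z": 0, "spin": 0}, {"x": -0.9, "y": -0.75, "z": 0, "spin": 0}], "fingers": 0.95}}

```text
time: 23.95
tcp_pos: [0.552, 0.115, 0.1168]
tool_rot: [0.999, 0.035, 0.014, -0.002]
force: [-0.4, 0.6, 0.8]
opening: 0.949
```

>>> {"method": "servo_tool", "body": {"increments": [{"x": -0.9, "y": -0.75, "z": 0, "spin": 0.05}, {"x": -0.7, "y": -0.7, "z": 0, "spin": 0}, {"x": 0, "y": 0, "z": 0, "spin": 0}]}}

```text
time: 24.32
tcp_pos: [0.4981, 0.1581, 0.1187]
tool_rot: [0.999, 0.032, 0.015, -0.003]
force: [0.2, 0.4, 0.5]
opening: 0.951
```

```bash
python3 s.py
```

```text
t 24.32 tcp [0.4981 0.1581 0.1187] yaw 0.064 tilt [ 0.0155 -0.0031] F [0.17 0.42 0.54] M [ 0.051  0.036 -0.008] open 0.951
```

>>> {"method": "servo_tool", "body": {"increments": [{"x": 0, "y": 0.1, "z": 1, "spin": 0}, {"x": 0, "y": 0, "z": 1, "spin": 0}, {"x": 0, "y": 0, "z": 0.95, "spin": 0}, {"x": 0, "y": 0, "z": 0.2, "spin": 0}], "fingers": 0.75}}

```text
time: 24.82
tcp_pos: [0.5071, 0.1545, 0.0257]
tool_rot: [0.999, 0.031, 0.02, -0.004]
force: [0.2, -0.5, 0.3]
opening: 0.752
```

>>> {"method": "servo_tool", "body": {"increments": [{"x": 0, "y": 0, "z": 0, "spin": 0}, {"x": 0, "y": 0, "z": 0, "spin": 0}, {"x": 0, "y": 0, "z": 0, "spin": 0}, {"x": 0, "y": 0, "z": 0, "spin": 0}, {"x": 0, "y": 0, "z": 0, "spin": 0}, {"x": 0, "y": 0, "z": 0.1, "spin": 0}], "fingers": 0, "grip_force": 8}}

```text
time: 25.58
tcp_pos: [0.509, 0.1544, 0.0261]
tool_rot: [0.999, 0.03, 0.022, -0.005]
force: [-1.0, 0.6, 11.6]
opening: 0.476
```

```bash
python3 s.py
```

```text
t 25.57 tcp [0.509  0.1544 0.0261] yaw 0.061 tilt [ 0.0218 -0.0045] F [-1.03  0.57 11.59] M [-0.079  0.212  0.118] open 0.476
```

>>> {"method": "servo_tool", "body": {"increments": [{"x": 0.05, "y": 0, "z": -0.25, "spin": 0}, {"x": 0.07, "y": 0, "z": -0.25, "spin": 0}, {"x": 0.08, "y": 0, "z": -0.25, "spin": 0}, {"x": 0.1, "y": 0, "z": -0.25, "spin": 0}, {"x": 0, "y": 0, "z": 0, "spin": 0}]}}

```text
time: 26.2
tcp_pos: [0.517, 0.1543, 0.0585]
tool_rot: [0.999, 0.03, 0.021, -0.004]
force: [0.1, -0.3, -1.8]
opening: 0.476
```

>>> {"method": "servo_tool", "body": {"increments": [{"x": 0, "y": 0, "z": 0, "spin": 0}, {"x": 0, "y": 0, "z": 0, "spin": 0}, {"x": 0, "y": 0, "z": -0.4, "spin": 0}, {"x": 0, "y": 0, "z": -0.4, "spin": 0}, {"x": 0, "y": 0, "z": 0, "spin": 0}, {"x": 0, "y": 0, "z": 0, "spin": 0}], "grip_force": 50}}

```text
time: 26.95
tcp_pos: [0.515, 0.1537, 0.0839]
tool_rot: [0.999, 0.03, 0.021, -0.004]
force: [-0.4, 0.0, -5.3]
opening: 0.47
```

```bash
python3 r.py
```

```text
t 27.30 tcp [0.5149 0.1537 0.0835] yaw 0.060 tilt [ 0.0204 -0.0039] F [-0.19  0.11 -4.93] [0.37 0.21 0.29] M [-0.009  0.347 -0.003] My' 0.347 +- 0.009 open 0.470
```

>>> {"method": "servo_tool", "body": {"increments": [{"x": 0, "y": 0, "z": 0.35, "spin": 0}, {"x": 0, "y": 0, "z": 0.3, "spin": 0}, {"x": 0, "y": 0, "z": 0.1, "spin": 0}]}}

```text
time: 27.72
tcp_pos: [0.5159, 0.154, 0.0592]
tool_rot: [0.999, 0.03, 0.02, -0.004]
force: [-0.5, -0.2, -4.7]
opening: 0.469
```

>>> {"method": "servo_tool", "body": {"increments": [{"x": 0, "y": 0, "z": 0.05, "spin": 0}, {"x": 0, "y": 0, "z": 0.05, "spin": 0}, {"x": -0.1, "y": 0, "z": 0.25, "spin": 0}, {"x": -0.08, "y": 0, "z": 0.25, "spin": 0}, {"x": -0.07, "y": 0, "z": 0.25, "spin": 0}, {"x": -0.05, "y": 0, "z": 0.15, "spin": 0}, {"x": 0, "y": 0, "z": 0.04, "spin": 0}], "grip_force": 8}}

```text
time: 28.6
tcp_pos: [0.5081, 0.154, 0.0263]
tool_rot: [0.999, 0.03, 0.021, -0.004]
force: [-2.8, -2.0, 12.0]
opening: 0.474
```

>>> {"method": "servo_tool", "body": {"increments": [{"x": 0, "y": 0, "z": -0.1, "spin": 0}, {"x": 0, "y": 0, "z": 0, "spin": 0}, {"x": 0.3, "y": 0, "z": 0, "spin": 0}, {"x": 0.8, "y": 0, "z": 0, "spin": 0}, {"x": 0.9, "y": 0, "z": 0.1, "spin": 0}, {"x": 0.8, "y": 0, "z": 0.1, "spin": 0}, {"x": 0.2, "y": 0, "z": 0.1, "spin": 0}], "fingers": 0.66}}

```text
time: 29.48
tcp_pos: [0.6049, 0.1603, 0.0249]
tool_rot: [0.999, 0.03, 0.024, -0.005]
force: [0.1, 0.5, -0.1]
opening: 0.664
```

```bash
python3 s.py
```

```text
t 29.48 tcp [0.6049 0.1603 0.0249] yaw 0.061 tilt [ 0.0237 -0.0049] F [ 0.09  0.47 -0.07] M [0.014 0.076 0.011] open 0.664
```

>>> {"method": "servo_tool", "body": {"increments": [{"x": 0, "y": 0, "z": 0, "spin": 0}, {"x": 0, "y": 0, "z": 0, "spin": 0}, {"x": 0, "y": 0, "z": 0, "spin": 0}, {"x": 0, "y": 0, "z": 0, "spin": 0}], "fingers": 0, "grip_force": 8}}

```text
time: 29.98
tcp_pos: [0.603, 0.16, 0.0243]
tool_rot: [0.999, 0.031, 0.023, -0.005]
force: [0.7, -0.0, -2.7]
opening: 0.472
```

>>> {"method": "servo_tool", "body": {"increments": [{"x": -0.05, "y": 0, "z": -0.25, "spin": 0}, {"x": -0.07, "y": 0, "z": -0.25, "spin": 0}, {"x": -0.08, "y": 0, "z": -0.25, "spin": 0}, {"x": -0.1, "y": 0, "z": -0.25, "spin": 0}, {"x": 0, "y": 0, "z": 0, "spin": 0}]}}

```text
time: 30.6
tcp_pos: [0.5904, 0.1591, 0.0562]
tool_rot: [0.999, 0.031, 0.022, -0.004]
force: [0.2, 0.0, -1.6]
opening: 0.474
```

>>> {"method": "servo_tool", "body": {"increments": [{"x": 0, "y": 0, "z": 0, "spin": 0}, {"x": 0, "y": 0, "z": 0, "spin": 0}, {"x": 0, "y": 0, "z": -0.4, "spin": 0}, {"x": 0, "y": 0, "z": -0.4, "spin": 0}, {"x": 0, "y": 0, "z": 0, "spin": 0}, {"x": 0, "y": 0, "z": 0, "spin": 0}], "grip_force": 50}}

```text
time: 31.35
tcp_pos: [0.5894, 0.1588, 0.0817]
tool_rot: [0.999, 0.031, 0.022, -0.005]
force: [0.2, 0.4, -5.5]
opening: 0.473
```

```bash
python3 r.py
```

```text
t 31.70 tcp [0.5893 0.1588 0.0812] yaw 0.062 tilt [ 0.0216 -0.0044] F [ 0.11  0.   -5.13] [0.47 0.58 0.46] M [ 0.015 -0.226 -0.007] My' -0.226 +- 0.032 open 0.471
```

>>> {"method": "servo_tool", "body": {"increments": [{"x": 0, "y": 0, "z": 0.35, "spin": 0}, {"x": 0, "y": 0, "z": 0.3, "spin": 0}, {"x": 0, "y": 0, "z": 0.1, "spin": 0}]}}

```text
time: 32.12
tcp_pos: [0.5902, 0.159, 0.057]
tool_rot: [0.999, 0.031, 0.022, -0.004]
force: [0.6, -0.7, -5.5]
opening: 0.468
```

>>> {"method": "servo_tool", "body": {"increments": [{"x": 0, "y": 0, "z": 0.05, "spin": 0}, {"x": 0, "y": 0, "z": 0.05, "spin": 0}, {"x": 0.1, "y": 0, "z": 0.25, "spin": 0}, {"x": 0.08, "y": 0, "z": 0.25, "spin": 0}, {"x": 0.07, "y": 0, "z": 0.25, "spin": 0}, {"x": 0.05, "y": 0, "z": 0.15, "spin": 0}, {"x": 0, "y": 0, "z": 0.04, "spin": 0}], "grip_force": 8}}

```text
time: 33.0
tcp_pos: [0.6021, 0.1601, 0.025]
tool_rot: [0.999, 0.031, 0.022, -0.004]
force: [-1.6, -0.3, 12.2]
opening: 0.471
```

```bash
python3 s.py
```

```text
t 33.00 tcp [0.6021 0.1601 0.025 ] yaw 0.062 tilt [ 0.022  -0.0044] F [-1.6  -0.25 12.22] M [-0.41   0.35  -0.019] open 0.471
```

>>> {"method": "servo_tool", "body": {"increments": [{"x": 0, "y": 0, "z": -0.1, "spin": 0}, {"x": 0, "y": 0, "z": 0, "spin": 0}, {"x": -0.3, "y": 0, "z": 0, "spin": 0}, {"x": -0.7, "y": 0, "z": 0, "spin": 0}, {"x": -0.45, "y": 0, "z": -0.05, "spin": 0}, {"x": 0, "y": 0, "z": 0, "spin": 0}], "fingers": 0.66}}

```text
time: 33.75
tcp_pos: [0.5563, 0.1574, 0.0276]
tool_rot: [0.999, 0.031, 0.022, -0.005]
force: [0.2, -0.1, -0.3]
opening: 0.659
```

>>> {"method": "servo_tool", "body": {"increments": [{"x": 0, "y": 0, "z": 0, "spin": 0}, {"x": 0, "y": 0, "z": 0, "spin": 0}, {"x": 0, "y": 0, "z": 0, "spin": 0}, {"x": 0, "y": 0, "z": 0, "spin": 0}, {"x": 0, "y": 0, "z": 0, "spin": 0}], "fingers": 0, "grip_force": 30}}

```text
time: 34.38
tcp_pos: [0.5576, 0.1576, 0.0279]
tool_rot: [0.999, 0.031, 0.023, -0.005]
force: [-1.1, -0.3, 2.2]
opening: 0.471
```

```bash
python3 s.py
```

```text
t 34.38 tcp [0.5576 0.1576 0.0279] yaw 0.062 tilt [ 0.0227 -0.0047] F [-1.05 -0.29  2.25] M [-0.062  0.318 -0.01 ] open 0.471
```

>>> {"method": "servo_tool", "body": {"increments": [{"x": 0, "y": 0, "z": -0.4, "spin": 0}, {"x": 0, "y": 0, "z": -0.8, "spin": 0}, {"x": 0, "y": 0, "z": -1, "spin": 0}, {"x": 0, "y": 0, "z": -1, "spin": 0}, {"x": -0.3, "y": 0.5, "z": 0, "spin": -0.2}, {"x": -0.5, "y": 0.8, "z": 0, "spin": -0.2}, {"x": -0.5, "y": 0.9, "z": 0, "spin": -0.2}, {"x": -0.5, "y": 0.9, "z": 0, "spin": -0.2}]}}

```text
time: 35.38
tcp_pos: [0.5103, 0.0573, 0.1265]
tool_rot: [0.994, 0.104, 0.024, -0.003]
force: [0.8, -0.8, -4.7]
opening: 0.467
```

```bash
python3 s.py
```

```text
t 35.38 tcp [0.5103 0.0573 0.1265] yaw 0.209 tilt [ 0.0239 -0.0033] F [ 0.78 -0.78 -4.73] M [ 0.008 -0.086  0.017] open 0.467
```

>>> {"method": "servo_tool", "body": {"increments": [{"x": -0.4, "y": 1, "z": 0, "spin": -0.15}, {"x": -0.4, "y": 1, "z": 0, "spin": -0.1}, {"x": -0.4, "y": 1, "z": 0, "spin": 0}, {"x": -0.4, "y": 1, "z": 0, "spin": 0}, {"x": -0.4, "y": 1, "z": 0, "spin": 0}, {"x": -0.4, "y": 1, "z": 0, "spin": 0}, {"x": -0.4, "y": 1, "z": 0, "spin": 0}, {"x": -0.4, "y": 1, "z": 0, "spin": 0}]}}

```text
time: 36.38
tcp_pos: [0.4727, -0.2082, 0.1256]
tool_rot: [0.992, 0.126, 0.025, -0.002]
force: [-0.8, -0.0, -4.5]
opening: 0.472
```

>>> {"method": "servo_tool", "body": {"increments": [{"x": -0.3, "y": 0.7, "z": 0, "spin": 0}, {"x": 0, "y": 0.3, "z": 0, "spin": 0}, {"x": 0, "y": 0, "z": 0, "spin": 0}]}}

```text
time: 36.75
tcp_pos: [0.4705, -0.2431, 0.1262]
tool_rot: [0.992, 0.124, 0.025, -0.001]
force: [-0.1, -0.0, -5.3]
opening: 0.468
```

```bash
python3 s.py
```

```text
t 36.75 tcp [ 0.4705 -0.2431  0.1262] yaw 0.248 tilt [ 0.0249 -0.001 ] F [-0.12 -0.02 -5.33] M [ 0.068 -0.045  0.004] open 0.468
```

>>> {"method": "servo_tool", "body": {"increments": [{"x": 0, "y": 0.25, "z": 0.4, "spin": -0.12}, {"x": 0, "y": 0, "z": 0.7, "spin": 0}, {"x": 0, "y": 0, "z": 0.7, "spin": 0}, {"x": 0, "y": 0, "z": 0.3, "spin": 0}, {"x": 0, "y": 0, "z": 0, "spin": 0}]}}

```text
time: 37.38
tcp_pos: [0.4777, -0.2464, 0.0598]
tool_rot: [0.99, 0.139, 0.025, -0.001]
force: [0.1, -0.2, -4.8]
opening: 0.468
```

```bash
python3 s.py
python3 - <<'E'
from h import *; import pickle
from station import capture
c=capture("wrist"); pickle.dump(c,open("w3.pkl","wb")); a=c["color"][:260,100:400,::-1]
cv2.imwrite("pics/w3.png",cv2.resize(a,(690,598),interpolation=cv2.INTER_CUBIC))
E
```

```text
t 37.38 tcp [ 0.4777 -0.2464  0.0598] yaw 0.279 tilt [ 0.0252 -0.0014] F [ 0.05 -0.21 -4.8 ] M [ 0.016 -0.026  0.009] open 0.468
```

View pics/w3.png

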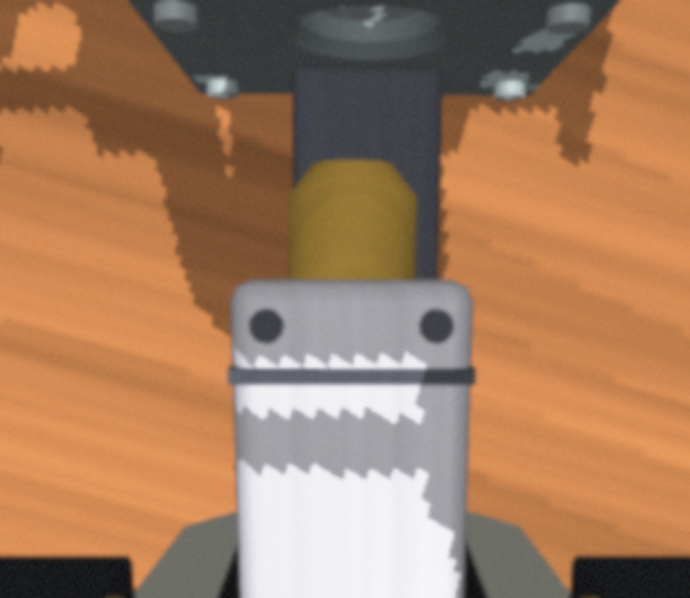

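The crop shows the nose at u 289–416 (tip v≈160), the bar's front top corners at (232,283)/(472,283), the bed edges at u≈295/441, and the port's arc centred near u 370.

Run:
```python
from h import *; import pickle
np.set_printoptions(precision=4,suppress=True)
c=pickle.load(open("w3.pkl","rb"))
q=lambda L:np.array([(100+u/2.3,v/2.3) for u,v in L])
o=np.array([.584,-.2198])
def st(P,y=.268):
    d=P[:,:2]-o; return np.c_[d[:,0]*np.cos(y)+d[:,1]*np.sin(y), -d[:,0]*np.sin(y)+d[:,1]*np.cos(y)]
print("bed L/R",st(bp(c,q([(295,100),(441,100),(293,160),(440,250)]),.03)))
V=bp(c,q([(232,290),(472,290),(242,590),(461,590)]),.088)
print("valve top L R, rear L R",st(V)); v=(V[0]+V[1]-V[2]-V[3])[:2]; print("valve yaw",np.arctan2(v[1],v[0]))
print("nose tip",st(bp(c,q([(352,160),(289,230),(416,230)]),.066)))
print("bolts",st(bp(c,q([(217,87),(512,87)]),.08)), st(bp(c,q([(217,87),(512,87)]),.02)))
```

```text
bed L/R [[-0.0079  0.017 ]
 [-0.0075 -0.0177]
 [-0.0215  0.0175]
 [-0.0421 -0.0186]]
valve top L R, rear L R [[-0.0517  0.0244]
 [-0.0513 -0.0179]
 [-0.1077  0.0235]
 [-0.1073 -0.0181]]
valve yaw 0.27743498372770603
nose tip [[-0.0265  0.0034]
 [-0.04    0.0159]
 [-0.0397 -0.0096]]
bolts [[-0.0165  0.0275]
 [-0.0159 -0.0247]] [[-0.003   0.037 ]
 [-0.0021 -0.0364]]
```

>>> {"method": "servo_tool", "body": {"increments": [{"x": 0, "y": 0.11, "z": 0.15, "spin": 0.05}, {"x": 0, "y": 0, "z": 0.15, "spin": 0}, {"x": 0, "y": 0, "z": 0.1, "spin": 0}, {"x": 0, "y": 0, "z": 0.05, "spin": 0}, {"x": 0, "y": 0, "z": 0, "spin": 0}]}}

```text
time: 38.05
tcp_pos: [0.4804, -0.2503, 0.0474]
tool_rot: [0.991, 0.134, 0.027, -0.001]
force: [-0.9, -0.7, -3.7]
opening: 0.466
```

```bash
python3 s.py
```

```text
t 38.05 tcp [ 0.4804 -0.2503  0.0474] yaw 0.270 tilt [ 0.0266 -0.0006] F [-0.87 -0.69 -3.67] M [ 0.046 -0.048 -0.037] open 0.466
```

>>> {"method": "servo_tool", "body": {"increments": [{"x": 0, "y": -0.04, "z": 0.05, "spin": 0}, {"x": 0, "y": 0, "z": 0.05, "spin": 0}, {"x": 0, "y": 0, "z": 0.05, "spin": 0}]}}

```text
time: 38.42
tcp_pos: [0.4807, -0.2496, 0.0458]
tool_rot: [0.991, 0.135, 0.027, 0.001]
force: [-5.3, 2.6, 24.1]
opening: 0.47
```

```bash
python3 s.py
```

```text
t 38.42 tcp [ 0.4807 -0.2496  0.0458] yaw 0.270 tilt [0.0275 0.0006] F [-5.27  2.58 24.09] M [0.988 1.337 0.145] open 0.470
```

>>> {"method": "servo_tool", "body": {"increments": [{"x": 0, "y": 0, "z": -0.05, "spin": 0}, {"x": 0, "y": 0, "z": -0.02, "spin": 0}, {"x": 0.2, "y": 0, "z": 0.01, "spin": 0}, {"x": 0.25, "y": 0, "z": 0.01, "spin": 0}, {"x": 0.2, "y": 0, "z": 0.01, "spin": 0}, {"x": 0.1, "y": 0, "z": 0.01, "spin": 0}], "grip_force": 12}}

```text
time: 39.17
tcp_pos: [0.5041, -0.2427, 0.0477]
tool_rot: [0.991, 0.135, 0.028, 0.0]
force: [0.1, 0.1, -4.9]
opening: 0.472
```

```bash
python3 s.py
python3 - <<'E'
from h import *; import pickle
from station import capture
c=capture("wrist"); pickle.dump(c,open("w4.pkl","wb")); a=c["color"][:260,100:400,::-1]
cv2.imwrite("pics/w4.png",cv2.resize(a,(690,598),interpolation=cv2.INTER_CUBIC))
E
```

```text
t 39.17 tcp [ 0.5041 -0.2427  0.0477] yaw 0.270 tilt [0.0276 0.0004] F [ 0.14  0.14 -4.94] M [ 0.018 -0.017  0.064] open 0.472
```

View pics/w4.png

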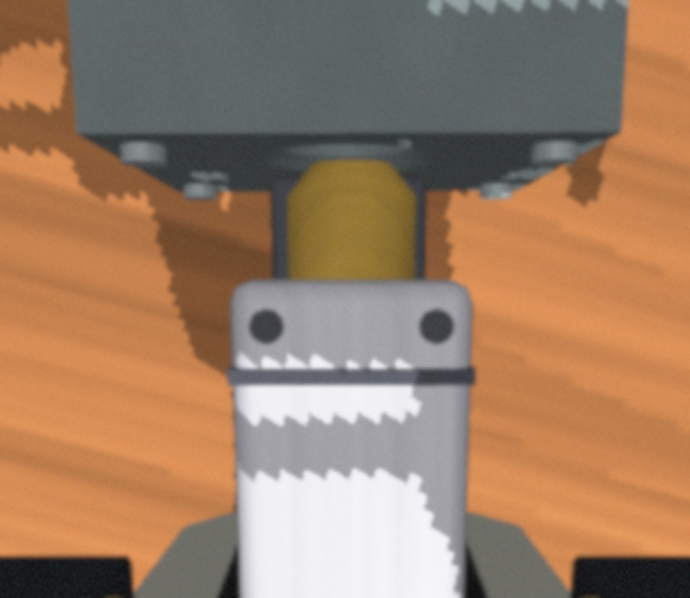

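The nose is centred on the bed and the port (352 against 349) and just short of the mouth. Next is a slow push.

>>> {"method": "servo_tool", "body": {"increments": [{"x": 0, "y": 0, "z": 0.03, "spin": 0}, {"x": 0, "y": 0, "z": 0.03, "spin": 0}, {"x": 0.06, "y": 0, "z": 0.01, "spin": 0}, {"x": 0.06, "y": 0, "z": 0.005, "spin": 0}, {"x": 0.06, "y": 0, "z": 0.005, "spin": 0}, {"x": 0.06, "y": 0, "z": 0.005, "spin": 0}, {"x": 0.06, "y": 0, "z": 0.005, "spin": 0}, {"x": 0.06, "y": 0, "z": 0.005, "spin": 0}]}}

```text
time: 40.22
tcp_pos: [0.5118, -0.2408, 0.0459]
tool_rot: [0.991, 0.134, 0.025, 0.0]
force: [-5.3, -2.1, 4.2]
opening: 0.474
```

```bash
python3 s.py
```

```text
t 40.23 tcp [ 0.5118 -0.2408  0.0459] yaw 0.268 tilt [0.025  0.0005] F [-5.32 -2.14  4.21] M [-0.086  0.978  0.068] open 0.474
```

>>> {"method": "servo_tool", "body": {"increments": [{"x": 0.07, "y": 0, "z": 0.003, "spin": 0}, {"x": 0.07, "y": 0, "z": 0.003, "spin": 0}, {"x": 0.07, "y": 0, "z": 0.003, "spin": 0}, {"x": 0.07, "y": 0, "z": 0.003, "spin": 0}, {"x": 0.07, "y": 0, "z": 0.003, "spin": 0}, {"x": 0.07, "y": 0, "z": 0.003, "spin": 0}]}}

```text
time: 40.98
tcp_pos: [0.5128, -0.2406, 0.0455]
tool_rot: [0.991, 0.131, 0.015, -0.0]
force: [-8.7, -2.4, 7.0]
opening: 0.472
```

```bash
python3 s.py
```

```text
t 40.98 tcp [ 0.5128 -0.2406  0.0455] yaw 0.262 tilt [ 0.0151 -0.    ] F [-8.7  -2.35  6.97] M [-0.389  1.933  0.184] open 0.472
```

>>> {"method": "servo_tool", "body": {"increments": [{"x": 0.1, "y": 0, "z": -0.03, "spin": 0}, {"x": 0.1, "y": 0, "z": -0.01, "spin": 0}, {"x": 0.1, "y": 0, "z": 0, "spin": 0}, {"x": 0.1, "y": 0, "z": 0, "spin": 0}]}}

```text
time: 41.48
tcp_pos: [0.5212, -0.2377, 0.0455]
tool_rot: [0.991, 0.13, 0.012, -0.001]
force: [-9.0, -2.3, 3.4]
opening: 0.471
```

```bash
python3 s.py
```

```text
t 41.48 tcp [ 0.5212 -0.2377  0.0455] yaw 0.261 tilt [ 0.0116 -0.0008] F [-8.97 -2.31  3.35] M [-0.445  1.757  0.054] open 0.471
```

>>> {"method": "servo_tool", "body": {"increments": [{"x": 0.09, "y": 0, "z": -0.01, "spin": 0}, {"x": 0.09, "y": 0, "z": 0, "spin": 0}, {"x": 0.09, "y": 0, "z": 0, "spin": 0}]}}

```text
time: 41.85
tcp_pos: [0.5274, -0.2359, 0.0455]
tool_rot: [0.991, 0.13, 0.009, -0.001]
force: [-11.9, -4.0, 5.5]
opening: 0.474
```

```bash
python3 s.py
python3 - <<'E'
from h import *; import pickle
from station import capture
c=capture("wrist"); pickle.dump(c,open("w5.pkl","wb")); a=c["color"][:260,100:400,::-1]
cv2.imwrite("pics/w5.png",cv2.resize(a,(690,598),interpolation=cv2.INTER_CUBIC))
E
```

```text
t 41.85 tcp [ 0.5274 -0.2359  0.0455] yaw 0.260 tilt [ 0.0095 -0.0011] F [-11.94  -3.96   5.5 ] M [-0.91   2.622  0.072] open 0.474
```

View pics/w5.png

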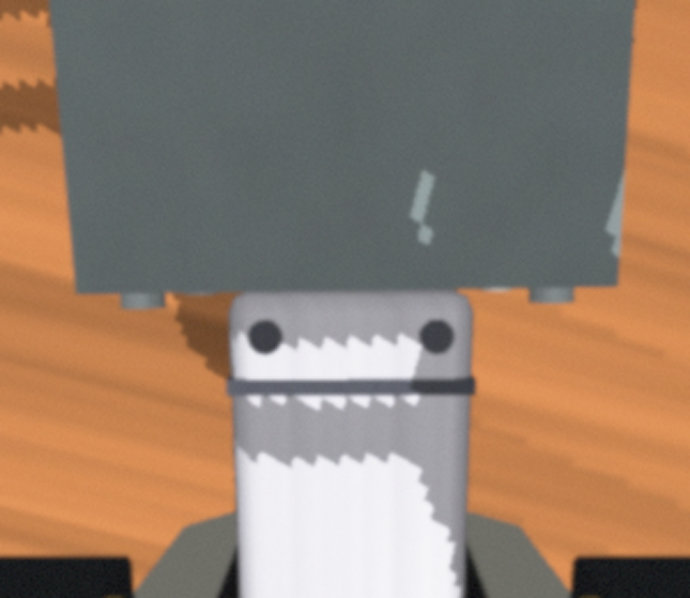

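The block's front edge at v≈290 nearly coincides with the bar's front edge (~293).

Run:
```python
from h import *; import pickle
np.set_printoptions(precision=4,suppress=True)
q=lambda L:np.array([(100+u/2.3,v/2.3) for u,v in L])
o=np.array([.584,-.2198])
def st(P,y=.268):
    d=P[:,:2]-o; return np.c_[d[:,0]*np.cos(y)+d[:,1]*np.sin(y), -d[:,0]*np.sin(y)+d[:,1]*np.cos(y)]
for n,e,l in (("w4",283,376),("w5",293,386)):
    c=pickle.load(open(n+".pkl","rb"))
    print(n,"front edge",st(bp(c,q([(352,e)]),.074)),"line",st(bp(c,q([(352,l)]),.074)))
print("block edge",st(bp(c,q([(78,293),(617,287),(349,290)]),.08)))
c=pickle.load(open("w4.pkl","rb")); print("block edge w4",st(bp(c,q([(78,134),(621,132)]),.08)))
```

```text
w4 front edge [[-0.024  -0.0006]] line [[-0.0406 -0.0006]]
w5 front edge [[-0.0003 -0.001 ]] line [[-0.0166 -0.0008]]
block edge [[ 0.0003  0.0445]
 [ 0.0005 -0.0449]
 [ 0.0004 -0.0005]]
block edge w4 [[-0.      0.0446]
 [ 0.0005 -0.0449]]
```

>>> {"method": "servo_tool", "body": {"increments": [{"x": 0.08, "y": 0, "z": 0, "spin": 0}, {"x": 0.08, "y": 0, "z": 0, "spin": 0}]}}

```text
time: 42.15
tcp_pos: [0.5277, -0.2358, 0.0455]
tool_rot: [0.992, 0.129, 0.005, -0.001]
force: [-11.3, -3.0, 2.5]
opening: 0.473
```

```bash
cat > ln.py <<'E'
from h import *; from station import capture
def line(c):
    g=cv2.cvtColor(c["color"],cv2.COLOR_RGB2GRAY).astype(float)[:, 215:285].mean(1); d=g[155:180]; i=d.argmin()
    return 155+i+ (0.5*(d[i-1]-d[i+1])/(d[i-1]-2*d[i]+d[i+1]) if 0<i<24 else 0)
if __name__=="__main__":
    import pickle
    print("w5",line(pickle.load(open("w5.pkl","rb"))))
    c=capture("wrist"); v=line(c); P=bp(c,[(253,v)],.074)[0]-[.584,-.2198,0]
    print(v,"line stand x",P[0]*np.cos(.268)+P[1]*np.sin(.268))
E
python3 s.py; python3 ln.py
```

```text
t 42.15 tcp [ 0.5277 -0.2358  0.0455] yaw 0.259 tilt [ 0.0054 -0.0012] F [-11.26  -3.02   2.48] M [-0.759  2.227  0.126] open 0.473
w5 167.5281690140845
170.54660452729695 line stand x -0.01714314859009806
```

>>> {"method": "servo_tool", "body": {"increments": [{"x": 0, "y": 0, "z": 0, "spin": 0}, {"x": 0.13, "y": 0, "z": -0.01, "spin": 0}, {"x": 0.13, "y": 0, "z": -0.01, "spin": 0}, {"x": 0.13, "y": 0, "z": -0.01, "spin": 0}], "grip_force": 20}}

```text
time: 42.7
tcp_pos: [0.5284, -0.2355, 0.0454]
tool_rot: [0.992, 0.128, -0.005, -0.002]
force: [-13.6, -3.3, 3.5]
opening: 0.473
```

```bash
python3 s.py; python3 ln.py
```

```text
t 42.70 tcp [ 0.5284 -0.2355  0.0454] yaw 0.256 tilt [-0.0045 -0.0018] F [-13.62  -3.29   3.47] M [-1.127  2.743  0.211] open 0.473
w5 167.5281690140845
173.6860465116279 line stand x -0.016946845933984378
```

>>> {"method": "servo_tool", "body": {"increments": [{"x": 0, "y": 0, "z": 0, "spin": 0}, {"x": 0, "y": 0, "z": 0, "spin": 0}, {"x": 0, "y": 0, "z": 0, "spin": 0}, {"x": 0, "y": 0, "z": -0.3, "spin": 0}, {"x": 0, "y": 0, "z": -0.8, "spin": 0}, {"x": 0, "y": 0, "z": -1, "spin": 0}, {"x": 0, "y": 0, "z": -1, "spin": 0}, {"x": -0.5, "y": 0, "z": -1, "spin": 0}], "fingers": 0.8}}

```text
time: 43.75
tcp_pos: [0.5214, -0.237, 0.174]
tool_rot: [0.991, 0.13, 0.001, -0.002]
force: [-0.6, -1.0, 0.2]
opening: 0.797
```

```bash
python3 s.py
python3 - <<'E'
from h import *; import pickle
from station import capture
c=capture("wrist"); pickle.dump(c,open("w6.pkl","wb")); s=capture("side")
a=cv2.resize(c["color"][:260,:,::-1],(512,260)); b=cv2.resize(s["color"][100:320,140:400,::-1],(512,433)); a=a[:,:]
cv2.imwrite("pics/fin.png",cv2.resize(np.vstack([a[:160],b]),(512,593)))
E
```

```text
t 43.75 tcp [ 0.5214 -0.237   0.174 ] yaw 0.262 tilt [ 0.0006 -0.0017] F [-0.56 -1.04  0.23] M [0.021 0.033 0.021] open 0.797
```

View pics/fin.png

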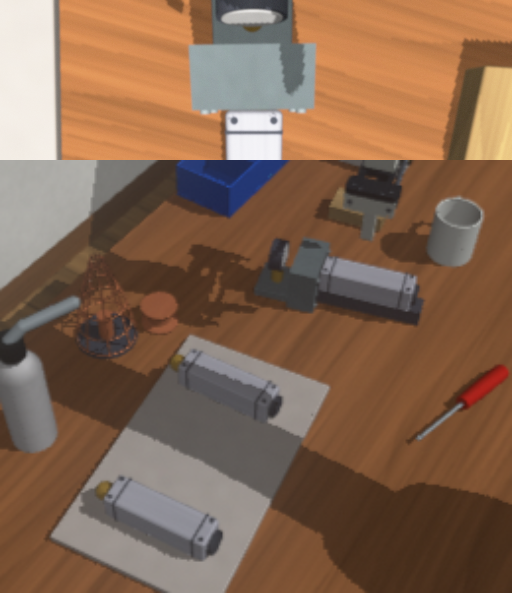

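The final view shows the valve seated against the block with its line at (254,132). The other two lie flat on the board and the bystanders look untouched. One last numeric gap check before handing in.

Run:
```python
from h import *; import pickle
np.set_printoptions(precision=4,suppress=True)
c=pickle.load(open("w6.pkl","rb")); g=cv2.cvtColor(c["color"],cv2.COLOR_RGB2GRAY)
print(g[100:140,238:268].mean(1).round().tolist())
o=np.array([.584,-.2198,0]); u=np.array([np.cos(.268),np.sin(.268),0])
for v,z in ((107,.08),(108,.08),(109,.08),(131,.074),(132,.074),(133,.074)): print(v,(bp(c,[(253,v)],z)-o)@u)
```

```text
[157.0, 157.0, 157.0, 158.0, 157.0, 157.0, 158.0, 157.0, 153.0, 146.0, 147.0, 164.0, 189.0, 214.0, 230.0, 238.0, 241.0, 241.0, 241.0, 241.0, 241.0, 241.0, 241.0, 241.0, 242.0, 242.0, 242.0, 242.0, 241.0, 234.0, 206.0, 150.0, 118.0, 139.0, 192.0, 230.0, 240.0, 242.0, 242.0, 242.0]
107 [0.0015]
108 [0.0007]
109 [0.]
131 [-0.0165]
132 [-0.0172]
133 [-0.018]
```

Run:
```python
from station import arm
print(arm.close_job())
```

```text
the job is handed in; nothing more can be done
None
```

The middle valve on the board is the one with the free ball. It now lies on the stand's bed with its nose pushed home in the port, and the job was handed in at about 44 s of the 72 s allowed.

**How I rocked them:** The arm's interface cannot tilt the tool. I gripped each valve lightly off-centre, let it pivot in the pads to about 0.25 rad, then locked the grip and lifted it clear. I regrasped it near the other end to tip it the other way.

**Which valve:**

| Valve | Cycles (nose down, nose up) | Moment swing beyond its weight | Free ball predicts |
|---|---|---|---|
| Middle | two | +0.15 and +0.14 N m | about +0.13 N m |
| Right (nearest the stand) | one | -0.01 N m | about +0.13 N m |
| Left | not rocked | – | – |

I left the left valve alone because only one valve has a ball and the middle one's readings were clear.

**Last checks:**
- **Push:** The push stalled at about 14 N, with the valve still in pictures, after moving at about 9 N. The valve also slipped a few millimetres in the light grip on the way in.
- **Seating:** The camera puts the shoulder within 1 mm of the port face. That is the limit of what it can resolve, so I could not confirm zero gap more finely.
- **Other objects:** The other two valves lie flat on the board, right side up, and the other things on the table look untouched.

**Not as planned:**
- **Tool tilt:** The tool drifted up to about 0.05 rad off vertical during the work. I measured moments relative to that.
- **Pressing down:** I pressed valves onto the board at about 12 N each time I laid them flat, and onto the bed once at about 24 N.

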